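# Find the softest microscope vibration mount and fold its tag down

## Task

Three vibration mounts for the microscope stand in a row on the grey mat. With the fingertips, press their round pads down a few millimetres one at a time, from left to right, to find out which spring is softest; then push the hinged metal tag of the softest mount down flat and move clear. Leave the other two tags up, do not lift or shove the mounts, and leave the things behind them alone.

Things in the scene. Friction and masses are not known exactly. Their poses are not given: they have to be found in the camera images.
- bench_mat: flat grey rubbery mat, 230 x 380 x 3 mm, fixed on the desk; origin at the centre of its underside, its +y axis points along the row of mounts to the left as the robot sees it (turned up to about 10 degrees), z up. The three mounts stand on it in a row, about 120 mm apart, near y = +120 (left), 0 (middle) and -120 mm (right) of the mat; which lettered mount stands where changes from run to run
- mount_a: one of three identical-looking loose vibration mounts (0.8 to 1.1 kg), a dark steel base plate 118 x 64 x 8 mm carrying a round spring pad and, on the side towards the robot, a hinged tag; origin at the underside of the base plate, below the pad's centre; the plate reaches 84 mm to -x and 34 mm to +x of it; the tag lies to -x
- pad_a_top (a point): centre of the flat top of the pad of mount_a: a black disc 52 mm across on a coil spring, its top 50 mm above the underside of the mount when not pressed; moves straight down when pressed
- pad_a (a joint): how far the pad of mount_a is pressed down, 0 (free, up) to 0.018 m (bottomed). The spring resists from about 0.8 N at the start and then in proportion to depth; it returns when released. The three springs differ clearly: the softest bottoms at about 5 N, the other two need at least twice that
- tag_a_tip (a point): upper end of the tag of mount_a, a bare metal plate 38 x 28 x 3 mm hinged at its pad side, this point 36 mm from the hinge, half-way through the thickness; it slopes up to the robot side at the start, about 24 mm above the hinge line; when flat it is level with the hinge and 70 mm from the pad's centre
- tag_a_hinge (a point): middle of the hinge line of the tag of mount_a, 34 mm to -x of the pad's centre and 16 mm above the underside of the mount
- tag_a (a joint): angle of the tag of mount_a, rad: 0 to 0.1 standing up at the start, 0.75 flat against its stop. It is stiff (about 1 N at its end) and stays where it is left
- mount_b: one of three identical-looking loose vibration mounts (0.8 to 1.1 kg), a dark steel base plate 118 x 64 x 8 mm carrying a round spring pad and, on the side towards the robot, a hinged tag; origin at the underside of the base plate, below the pad's centre; the plate reaches 84 mm to -x and 34 mm to +x of it; the tag lies to -x
- pad_b_top (a point): centre of the flat top of the pad of mount_b: a black disc 52 mm across on a coil spring, its top 50 mm above the underside of the mount when not pressed; moves straight down when pressed
- pad_b (a joint): how far the pad of mount_b is pressed down, 0 (free, up) to 0.018 m (bottomed). The spring resists from about 0.8 N at the start and then in proportion to depth; it returns when released. The three springs differ clearly: the softest bottoms at about 5 N, the other two need at least twice that
- tag_b_tip (a point): upper end of the tag of mount_b, a bare metal plate 38 x 28 x 3 mm hinged at its pad side, this point 36 mm from the hinge, half-way through the thickness; it slopes up to the robot side at the start, about 24 mm above the hinge line; when flat it is level with the hinge and 70 mm from the pad's centre
- tag_b_hinge (a point): middle of the hinge line of the tag of mount_b, 34 mm to -x of the pad's centre and 16 mm above the underside of the mount
- tag_b (a joint): angle of the tag of mount_b, rad: 0 to 0.1 standing up at the start, 0.75 flat against its stop. It is stiff (about 1 N at its end) and stays where it is left
- mount_c: one of three identical-looking loose vibration mounts (0.8 to 1.1 kg), a dark steel base plate 118 x 64 x 8 mm carrying a round spring pad and, on the side towards the robot, a hinged tag; origin at the underside of the base plate, below the pad's centre; the plate reaches 84 mm to -x and 34 mm to +x of it; the tag lies to -x
- pad_c_top (a point): centre of the flat top of the pad of mount_c: a black disc 52 mm across on a coil spring, its top 50 mm above the underside of the mount when not pressed; moves straight down when pressed
- pad_c (a joint): how far the pad of mount_c is pressed down, 0 (free, up) to 0.018 m (bottomed). The spring resists from about 0.8 N at the start and then in proportion to depth; it returns when released. The three springs differ clearly: the softest bottoms at about 5 N, the other two need at least twice that
- tag_c_tip (a point): upper end of the tag of mount_c, a bare metal plate 38 x 28 x 3 mm hinged at its pad side, this point 36 mm from the hinge, half-way through the thickness; it slopes up to the robot side at the start, about 24 mm above the hinge line; when flat it is level with the hinge and 70 mm from the pad's centre
- tag_c_hinge (a point): middle of the hinge line of the tag of mount_c, 34 mm to -x of the pad's centre and 16 mm above the underside of the mount
- tag_c (a joint): angle of the tag of mount_c, rad: 0 to 0.1 standing up at the start, 0.75 flat against its stop. It is stiff (about 1 N at its end) and stays where it is left
- loupe: loose black eyepiece loupe, 40 mm across, 36 mm tall, at the back of the mat (to +x of the mounts); origin at the centre of its underside; to be left alone
- spare_objective: loose white microscope objective, 26 mm across, 41 mm tall, at the back of the mat; origin at the centre of its underside; to be left alone
- clamp_ring: loose black ring, 48 mm across, 12 mm tall, at the back of the mat; origin at the centre of its underside; to be left alone

How it is judged:
By the outcome, as a careful person would: the job done as asked, in the order asked, and still so for the second after the job is handed in, with the robot touching nothing.
It also fails if it takes over 48 s, if anything falls off the work surface, if the arm or the gripper's body presses on something with over 40 N, if the wrist force passes 120 N, or if a joint passes its speed limit or range.

## Robot

A 7-joint arm with a two-finger parallel gripper is mounted at the origin on a cart in front of the work surface, level with it; the furniture and walls round the work are solid. World frame = base frame: x ahead of the robot, y to its left, z up, the work surface at z = 0. Lengths are in m, angles in rad, forces in N, time in s.
With the tool pointing down it reaches from about 0.425 to 0.875 m from the base axis. Payload 4.7 kg.
Tool frame: the origin (TCP) lies midway between the tips of the shut fingers; the grasp point (between the pads) lies ctrl.hold_point_z behind it (ctrl.hold_point_z is the distance from the TCP to the grasp point, in m); y points along the fingers, x is the direction in which the jaws open and shut, and the axes are right-handed (so a half turn about y gives the same grasp; the last joint's range is limited). The gripper opens to 87 mm and grips with 3 to 60 N. Pads are 19 mm wide; open, the fingers measure 117 mm over their backs; the gripper's body (75 mm by 190 mm) begins 51 mm behind the grasp point.
Start: joints at [1.241, 0.321, -0.07, 1.45, 0.023, 1.371, -0.057], TCP at [0.219, -0.612, 0.223] pointing down, gripper open.
Joint ranges: [-2.86, 2.86], [-0.3, 2.09], [-1.38, 1.24], [0.06, 2.45], [-1.56, 4.7], [0.09, 2.05], [-2.69, 2.69]. Speed limits (rad/s): [2.57, 2.57, 3.14, 3.14, 3.14, 3.14, 3.14].

## Interface

Orientations are given as a 3x3 rotation matrix whose columns are the frame's x, y, z axes.
In Python, from rig import ctrl, imaging, job gives the robot as it stands.
- The arm moves only by the tool send_rows, never from a script. Its argument "increments" is a list that holds one entry, the list of rows, each a list of 5 numbers: the finger opening in cm, from 0 to 8.7, then the shift along the tool's x, y, z in cm, then the turn about the tool's y in degrees. In form: [[[gripper, tx, ty, tz, roll], ...]]. A call has 1 to 20 rows; each row is the pose to reach, as a shift and turn from the pose measured when the call began, along the tool's axes at that moment; what a row does not reach only later rows make up. A row lasts 1/12 s, in which the tool goes at most 41.7 mm and 7.16 degrees, less where a joint would pass 70% of its speed; a pose out of reach is approached as far as the arm can. A call with a gripper value outside its range is refused whole. The fingers move at their own pace and stop on an object; "newtons" is the grip in N (left out, the last holds). Time passes only in rows, so rows that repeat a pose let the fingers close. It gives the time, the measured TCP pose, the force and the opening at its end, in the units of the state.
- ctrl.get_state(): the state, without advancing time (a new reading comes with each control period).
- imaging.get_image(name): name is "scene" or "side" or "wrist"; returns (picture, depth): 400x640x3 uint8, red, green, blue; 400x640 float32, m along the optical axis (not along the pixel's ray), 0 where there is no reading.
- imaging.get_calibration(name): a dict with "intrinsics" (3x3 intrinsics, pixels), "rvec" (rotation vector, rad) and "tvec" (3), from world to camera coordinates, as OpenCV has them. Camera axes: x right, y down, z forward; pixel columns grow to the right and rows downward; lengths in m; the calibration is good to about 2 mm. A picture is of the moment at which its call begins: read the wrist's pose just before it. get_calibration takes no time and is no camera call; for the wrist camera it gives the pose at the moment of the call.
- job.finish_job(): hands the job in, once; it reports no verdict.
The state is a dict: "time_s": time; "qpos": joint angles; "dq": joint speeds; "tau": joint torques, N m; "eef_pos": TCP position; "ee_rot": TCP orientation; "force": force on the tool from outside, world axes, zero at the start; "wrist_torque": the same for the moment, N m; "width": opening from 0.0 (shut) to 1.0 (fully open).
Only numpy, scipy, OpenCV 4.12 (cv2) and the standard library are available. Lean on these libraries where they do the work, as an engineer would, in place of code of your own. Each camera call takes 0.05 s, during which the arm holds its last target.

## Working session

There is one attempt and no reset: what is moved stays moved. The work goes in short steps, Python scripts to look and compute and a tool call to move; the robot and the scene stay as the last step left them, time stands still between calls to the robot, and variables do not carry over. Pictures are saved under pics/ and viewed, and the job is handed in when it is done.

Besides the shell and the picture viewer there is one more tool, called after "Request:" as a command line: name --argument value ..., lists and objects as JSON in quotes. send_rows: Moves the arm, as the interface text tells. Its arguments: {"type":"object","properties":{"increments":{"type":"array","items":{"type":"array","items":{"type":"array","items":{"type":"number"}}}},"newtons":{"type":"number"}},"required":["increments"]}

```bash
ls; mkdir -p pics; python3 - <<'E'
from rig import ctrl, imaging, job
import cv2
s=ctrl.get_state()
for k,v in s.items(): print(k,v)
print(ctrl.hold_point_z)
for n in ["scene","side"]:
    p,d=imaging.get_image(n); cv2.imwrite(f"pics/{n}0.png",p[:,:,::-1]); 
    import numpy as np; np.savez(f"{n}0.npz",p=p,d=d)
    print(n,imaging.get_calibration(n))
E
```

```text
pics
time_s 0.0
qpos [ 1.24111319  0.32183714 -0.07007444  1.45167883  0.02261949  1.37079053
 -0.05689925]
dq [ 0.00052565 -0.0013126  -0.0011534   0.00052274  0.000408   -0.00258953
  0.00045843]
tau [-3.48665862e-04 -4.91289997e+01 -4.04113596e-01 -3.12529635e+01
 -6.40737475e-02  4.36556130e-02  1.66960035e-04]
eef_pos [ 0.21883675 -0.6114658   0.22145033]
ee_rot [[ 3.37074573e-01 -7.61689735e-04  9.41477643e-01]
 [-9.41475987e-01  1.77011486e-03  3.37075412e-01]
 [-1.92327044e-03 -9.99998143e-01 -1.20451885e-04]]
force [-0.76576949  0.66754285  0.67609063]
wrist_torque [ 0.03939207 -0.01848409  0.02030372]
width 1.001417798108679
0.0187
scene {'intrinsics': array([[401.65459395,   0.        , 314.38606285],
       [  0.        , 401.65459395, 200.08146235],
       [  0.        ,   0.        ,   1.        ]]), 'rvec': array([ 2.24678899, -0.99415613,  0.40321171]), 'tvec': array([-0.34270426,  0.44923052,  0.54785846])}
side {'intrinsics': array([[494.90815417,   0.        , 310.80473657],
       [  0.        , 494.90815417, 196.80903502],
       [  0.        ,   0.        ,   1.        ]]), 'rvec': array([ 2.22973107, -0.56118377,  0.24000044]), 'tvec': array([-0.48919052,  0.29811065,  0.63030289])}
```

View images.

View pics/scene0.png

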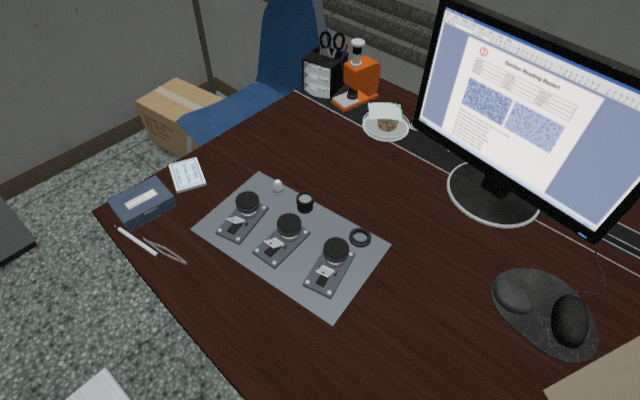

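View pics/side0.png

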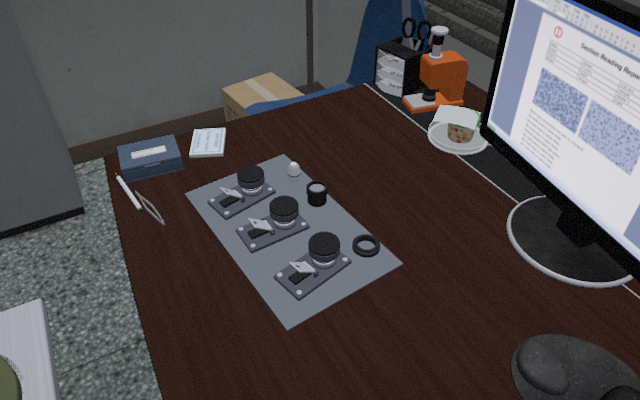

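The scene view shows the pads at about (247,201), (289,223) and (335,247), with their tags to the lower left. The side view shows them at (250,175), (285,207) and (324,242). The loupe, objective and ring stand behind them.

```bash
cat > h.py <<'E'
import numpy as np, cv2
def cloud(n,p,d,cal):
    K=cal["intrinsics"];R=cv2.Rodrigues(cal["rvec"])[0];t=cal["tvec"]
    v,u=np.mgrid[0:400,0:640]
    P=np.stack([(u-K[0,2])/K[0,0]*d,(v-K[1,2])/K[1,1]*d,d],-1)
    W=(P-t)@R
    W[d<=0]=np.nan
    return W
E
python3 - <<'E'
from rig import imaging
from h import *
for n,px in [("scene",[(247,201),(289,223),(335,247)]),("side",[(250,175),(285,207),(324,242)])]:
    z=np.load(f"{n}0.npz");p,d=z["p"],z["d"]
    W=cloud(n,p,d,imaging.get_calibration(n))
    mat=W[(285 if n=="scene" else 300),(330 if n=="scene" else 290)]
    print(n,"mat pt",mat, W[180:200:5,300] if n=="side" else "")
    for u,v in px:
        q=W[v-25:v+25,u-25:u+25].reshape(-1,3); c=W[v,u]; print(c)
        m=(abs(q[:,2]-c[2])<.006)&(np.hypot(*(q[:,:2]-c[:2]).T)<.035)
        a=q[m]; 
        (cx,cy),r=cv2.minEnclosingCircle(a[:,:2].astype(np.float32))
        print("  n",m.sum(),"mean",a.mean(0).round(4),"circ",round(cx,4),round(cy,4),round(r,4),"zmed",np.median(a[:,2]))
E
```

```text
scene mat pt [ 0.52616343 -0.03000988  0.01317714] 
[0.5425239  0.22487519 0.05306682]
  n 365 mean [0.5429 0.2254 0.054 ] circ 0.544 0.2272 0.0266 zmed 0.05433106439780529
[0.5604834  0.11428314 0.05384333]
  n 404 mean [0.5593 0.114  0.0541] circ 0.5614 0.1157 0.027 zmed 0.054234409925170875
[0.57810897 0.0037757  0.05542976]
  n 450 mean [0.5777 0.001  0.0543] circ 0.5783 0.0012 0.0264 zmed 0.05438176643054951
side mat pt [ 0.49608729 -0.03962952  0.00425868] [[0.64488427 0.21785532 0.00387159]
 [0.63735813 0.20305422 0.00456156]
 [0.63040079 0.18941122 0.00450251]
 [0.62386943 0.17663354 0.00391726]]
[0.5421901  0.22052147 0.05427563]
  n 397 mean [0.5439 0.2259 0.0535] circ 0.5443 0.228 0.0268 zmed 0.05367396996361909
[0.56089094 0.10767489 0.05481609]
  n 492 mean [0.5605 0.1147 0.0535] circ 0.562 0.1159 0.0268 zmed 0.0536540177676466
[0.58003599 0.00263776 0.05398179]
  n 636 mean [0.5783 0.0013 0.0533] circ 0.5798 0.0035 0.027 zmed 0.05344120565311901
```

```bash
python3 - <<'E'
import numpy as np,cv2
a=cv2.imread("pics/scene0.png")[170:310,190:400]; cv2.imwrite("pics/sc_crop.png",cv2.resize(a,None,fx=3.5,fy=3.5,interpolation=cv2.INTER_CUBIC))
a=cv2.imread("pics/side0.png")[150:310,190:400]; cv2.imwrite("pics/si_crop.png",cv2.resize(a,None,fx=3.5,fy=3.5,interpolation=cv2.INTER_CUBIC))
E
```

```text
(no output)
```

View pics/si_crop.png

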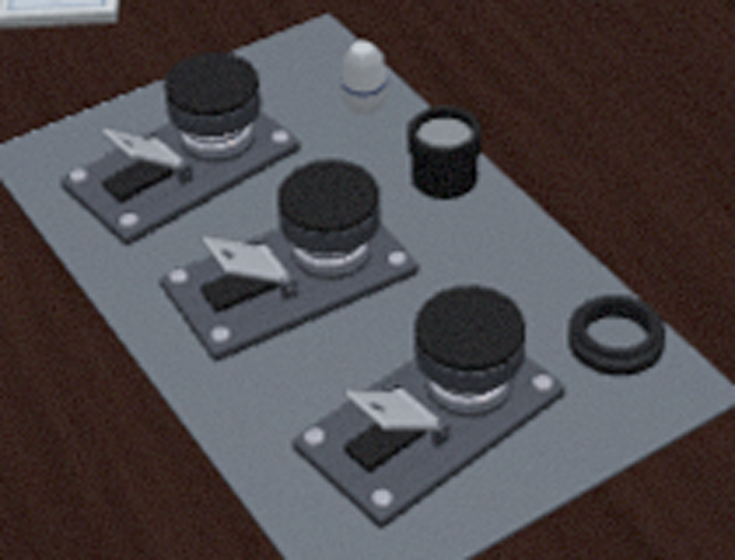

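```bash
cat > g.py <<'E'
import sys,numpy as np
from rig import ctrl
s=ctrl.get_state();R=np.array(s["ee_rot"]);p=np.array(s["eef_pos"])
print("t",s["time_s"],"p",p.round(4),"F",np.round(s["force"],2),"zang",np.degrees(np.arctan2(R[1,2],R[0,2])).round(2),"w",round(s["width"],3),"q",np.round(s["qpos"],2))
for a in sys.argv[1:]:
    t=np.array([float(x) for x in a.split(",")]); print(a,"->cm",((t-p)@R*100).round(2))
E
python3 g.py 0.55,-0.15,0.2 0.5435,0.2265,0.12
python3 - <<'E'
from rig import imaging
from h import *
C=[(.5435,.2265),(.5605,.115),(.578,.002)]
for n in ["scene","side"]:
    z=np.load(f"{n}0.npz");p,d=z["p"].astype(int),z["d"]
    W=cloud(n,p,d,imaging.get_calibration(n))
    th=np.radians(8.8);X=np.array([np.cos(th),np.sin(th)]);Y=np.array([-X[1],X[0]])
    for c in C:
        r=W[...,:2]-np.array(c);a=r@X;b=r@Y
        m=(a<-.03)&(a>-.075)&(abs(b)<.03)&(W[...,2]>.02)
        print(n,c,m.sum(),"a",np.percentile(a[m],[2,50,98]).round(4),"b",np.percentile(b[m],[2,50,98]).round(4),"z",np.percentile(W[...,2][m],[2,98]).round(4),"slope z/a",np.polyfit(a[m],W[...,2][m],1).round(3))
        print("  loupe etc / b vs a slope",np.polyfit(a[m],b[m],1).round(3))
E
```

```text
t 0.1 p [ 0.2189 -0.6115  0.2216] F [0.11 0.01 0.23] zang 19.7 w 0.996 q [ 1.24  0.32 -0.07  1.45  0.02  1.37 -0.06]
0.55,-0.15,0.2 ->cm [-32.28   2.21  46.73]
0.5435,0.2265,0.12 ->cm [-67.94  10.27  58.81]
scene (0.5435, 0.2265) 110 a [-0.0618 -0.0455 -0.031 ] b [-0.0192 -0.0048  0.0152] z [0.0204 0.047 ] slope z/a [-0.68   0.002]
  loupe etc / b vs a slope [0.106 0.001]
scene (0.5605, 0.115) 148 a [-0.0637 -0.0464 -0.0315] b [-0.0137  0.0031  0.0198] z [0.0204 0.0451] slope z/a [-0.645  0.002]
  loupe etc / b vs a slope [-0.076 -0.   ]
scene (0.578, 0.002) 153 a [-0.0624 -0.0457 -0.0308] b [-0.0211 -0.0053  0.0139] z [0.0205 0.0457] slope z/a [-0.628  0.004]
  loupe etc / b vs a slope [ 0.073 -0.001]
side (0.5435, 0.2265) 124 a [-0.0609 -0.0442 -0.0305] b [-0.0181 -0.0039  0.017 ] z [0.0213 0.0471] slope z/a [-0.807 -0.003]
  loupe etc / b vs a slope [0.095 0.001]
side (0.5605, 0.115) 190 a [-0.063  -0.0456 -0.0307] b [-0.0132  0.0035  0.0211] z [0.0211 0.0438] slope z/a [-0.695 -0.   ]
  loupe etc / b vs a slope [-0.085  0.   ]
side (0.578, 0.002) 205 a [-0.0621 -0.0439 -0.0305] b [-0.0206 -0.0047  0.0162] z [0.0207 0.0444] slope z/a [-0.737 -0.001]
  loupe etc / b vs a slope [ 0.093 -0.   ]
```

Request:
send_rows --increments '[[[0,-5,0,7,2],[0,-8,0,12,4],[0,-11,0,16,6],[0,-14,0,20,8],[0,-17,0,24,10],[0,-20,0,28,11],[0,-23,0,32,11],[0,-25,0,36,11],[0,-27,0,39,11],[0,-29.5,0,42,11],[0,-32,1,46.5,11],[0,-36,2,48,11],[0,-40,3,49.5,11],[0,-44,4,51,11],[0,-48,5,52.5,11],[0,-52,6,54,11],[0,-56,7,55,11],[0,-60,8,56.5,11],[0,-64,9,58,11],[0,-67.9,10,58.8,11]]]' --newtons 20

```text
time_s: 1.77
eef_pos: [0.5444, 0.1219, 0.1468]
ee_rot: [[0.151, -0.0, 0.989], [-0.989, 0.001, 0.151], [-0.002, -1.0, -0.0]]
force: [0.8, -0.7, -0.1]
width: 0.006
```

```bash
python3 g.py 0.5435,0.2265,0.07
```

```text
t 1.7667 p [0.5444 0.1219 0.1468] F [ 0.78 -0.71 -0.12] zang 8.67 w 0.006 q [ 0.31  0.23 -0.65  1.76  0.15  1.2  -1.8 ]
0.5435,0.2265,0.07 ->cm [-10.34   7.69   1.49]
```

Request:
send_rows --increments '[[[0,-5,3,0.7,0],[0,-10.3,6,1.5,0],[0,-10.3,7.7,1.5,0],[0,-10.3,8.2,1.5,0],[0,-10.3,8.2,1.5,0],[0,-10.3,8.2,1.5,0],[0,-10.3,8.2,1.5,0],[0,-10.3,8.2,1.5,0],[0,-10.3,8.2,1.5,0]]]'

```text
time_s: 2.52
eef_pos: [0.5451, 0.2246, 0.0663]
ee_rot: [[0.148, 0.002, 0.989], [-0.989, 0.001, 0.148], [-0.001, -1.0, 0.002]]
force: [0.5, -0.7, 0.7]
width: 0.004
```

```bash
python3 - <<'E'
from rig import imaging
import cv2
p,d=imaging.get_image("side");cv2.imwrite("pics/side1.png",cv2.resize(p[100:300,170:430,::-1],None,fx=3,fy=3))
E
python3 g.py 0.5435,0.2265,0.053;  python3 g.py; python3 g.py
```

```text
t 2.5667 p [0.5448 0.2248 0.0662] F [ 0.08 -0.83 -0.16] zang 8.54 w 0.002 q [ 0.12  0.4  -0.66  1.76  0.27  1.07 -2.06]
0.5435,0.2265,0.053 ->cm [-0.19  1.32 -0.11]
t 2.5667 p [0.5448 0.2248 0.0662] F [ 0.08 -0.83 -0.16] zang 8.54 w 0.002 q [ 0.12  0.4  -0.66  1.76  0.27  1.07 -2.06]
t 2.5667 p [0.5448 0.2248 0.0662] F [ 0.08 -0.83 -0.16] zang 8.54 w 0.002 q [ 0.12  0.4  -0.66  1.76  0.27  1.07 -2.06]
```

View pics/side1.png

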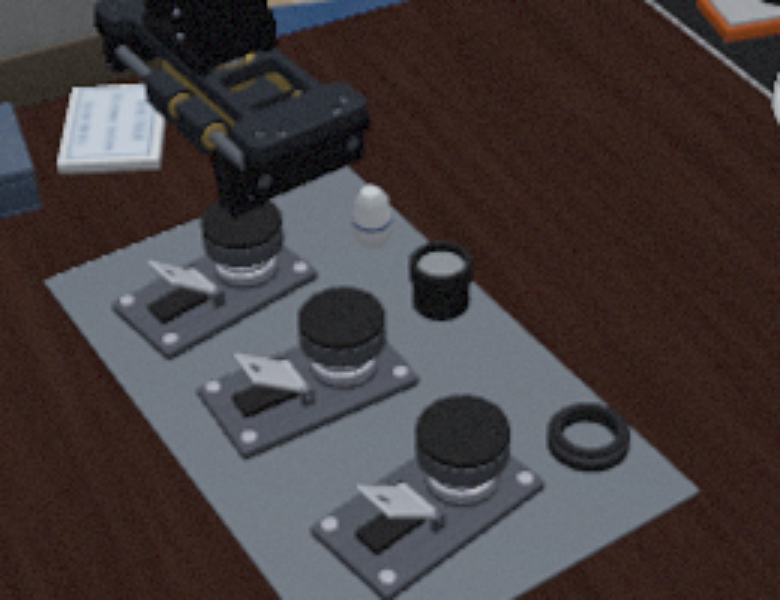

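The shut fingers hover over the left pad, and all the tags are up. Next I press about 7 mm.

Request:
send_rows --increments '[[[0,-0.2,0.5,-0.1,0],[0,-0.2,0.9,-0.1,0],[0,-0.2,1.3,-0.1,0],[0,-0.2,1.6,-0.1,0],[0,-0.2,1.9,-0.1,0],[0,-0.2,2.1,-0.1,0],[0,-0.2,2.1,-0.1,0],[0,-0.2,2.1,-0.1,0],[0,-0.2,2.1,-0.1,0],[0,-0.2,2.1,-0.1,0]]]'

```text
time_s: 3.4
eef_pos: [0.5436, 0.2264, 0.0454]
ee_rot: [[0.148, 0.002, 0.989], [-0.989, 0.001, 0.148], [-0.001, -1.0, 0.002]]
force: [-1.0, -2.6, 5.4]
width: 0.003
```

Request:
send_rows --increments '[[[0,0,0,0,0],[0,0,0,0,0]]]'

```text
time_s: 3.57
eef_pos: [0.5436, 0.2264, 0.0455]
ee_rot: [[0.148, 0.002, 0.989], [-0.989, 0.001, 0.148], [-0.0, -1.0, 0.002]]
force: [-2.0, -2.2, 5.1]
width: 0.006
```

Request:
send_rows --increments '[[[0,0,0.05,0,0],[0,0,0.05,0,0]]]'

```text
time_s: 3.73
eef_pos: [0.5436, 0.2264, 0.045]
ee_rot: [[0.148, 0.002, 0.989], [-0.989, 0.001, 0.148], [-0.0, -1.0, 0.002]]
force: [-1.4, -1.8, 5.1]
width: 0.005
```

Request:
send_rows --increments '[[[0,0,0.05,0,0],[0,0,0.05,0,0]]]'

```text
time_s: 3.9
eef_pos: [0.5436, 0.2264, 0.0446]
ee_rot: [[0.148, 0.002, 0.989], [-0.989, 0.001, 0.148], [-0.0, -1.0, 0.002]]
force: [-1.2, -1.5, 4.7]
width: 0.006
```

Request:
send_rows --increments '[[[0,0,-1,0,0],[0,0,-2,0,0],[0,0,-4,0,0],[0,0,-4,0,0],[0,0,-4,0,0]]]'

```text
time_s: 4.32
eef_pos: [0.5443, 0.2272, 0.086]
ee_rot: [[0.149, 0.005, 0.989], [-0.989, 0.002, 0.149], [-0.001, -1.0, 0.005]]
force: [-0.2, -0.6, -0.4]
width: 0.007
```

```bash
python3 g.py 0.5605,0.115,0.066
```

```text
t 4.3167 p [0.5443 0.2272 0.086 ] F [-0.18 -0.63 -0.38] zang 8.55 w 0.007 q [ 0.12  0.37 -0.67  1.75  0.26  1.1  -2.06]
0.5605,0.115,0.066 ->cm [11.34  1.98 -0.08]
```

Request:
send_rows --increments '[[[0,3,0,0,0],[0,6,0,0,0],[0,9,0,-0.1,0],[0,11.3,0,-0.1,0],[0,11.3,1,-0.1,0],[0,11.3,2,-0.1,0],[0,11.3,2,-0.1,0],[0,11.3,2,-0.1,0],[0,11.3,2,-0.1,0],[0,11.3,2,-0.1,0]]]'

```text
time_s: 5.15
eef_pos: [0.5602, 0.1169, 0.0661]
ee_rot: [[0.151, 0.005, 0.989], [-0.989, 0.003, 0.151], [-0.002, -1.0, 0.005]]
force: [-0.7, -0.2, -0.1]
width: 0.004
```

```bash
python3 g.py 0.5605,0.115,0.0455
```

```text
t 5.15 p [0.5602 0.1169 0.0661] F [-0.7  -0.23 -0.06] zang 8.67 w 0.004 q [ 0.29  0.35 -0.63  1.81  0.23  1.05 -1.85]
0.5605,0.115,0.0455 ->cm [ 0.2   2.06 -0.01]
```

Request:
send_rows --increments '[[[0,0.2,0.5,0,0],[0,0.2,0.9,0,0],[0,0.2,1.3,0,0],[0,0.2,1.6,0,0],[0,0.2,1.9,0,0],[0,0.2,2.1,0,0],[0,0.2,2.1,0,0],[0,0.2,2.1,0,0],[0,0.2,2.1,0,0],[0,0.2,2.1,0,0]]]'

```text
time_s: 5.98
eef_pos: [0.5606, 0.1151, 0.0459]
ee_rot: [[0.151, 0.005, 0.989], [-0.989, 0.002, 0.151], [-0.001, -1.0, 0.005]]
force: [-3.1, -0.4, 8.7]
width: 0.005
```

Request:
send_rows --increments '[[[0,0,0,0,0],[0,0,0,0,0]]]'

```text
time_s: 6.15
eef_pos: [0.5606, 0.1151, 0.0468]
ee_rot: [[0.151, 0.005, 0.989], [-0.989, 0.002, 0.151], [-0.001, -1.0, 0.005]]
force: [-2.3, -1.2, 6.7]
width: 0.004
```

Request:
send_rows --increments '[[[0,0,0.05,0,0],[0,0,0.05,0,0]]]'

```text
time_s: 6.32
eef_pos: [0.5606, 0.1151, 0.047]
ee_rot: [[0.151, 0.005, 0.989], [-0.989, 0.001, 0.151], [-0.0, -1.0, 0.005]]
force: [-2.3, -0.3, 6.8]
width: 0.005
```

Request:
send_rows --increments '[[[0,0,-1,0,0],[0,0,-2,0,0],[0,0,-4,0,0],[0,0,-4,0,0],[0,0,-4,0,0]]]'

```text
time_s: 6.73
eef_pos: [0.5614, 0.1152, 0.0885]
ee_rot: [[0.151, 0.008, 0.989], [-0.989, 0.001, 0.151], [0.0, -1.0, 0.008]]
force: [-0.3, 0.2, -0.5]
width: 0.002
```

```bash
python3 g.py 0.578,0.002,0.066
```

```text
t 6.7333 p [0.5614 0.1152 0.0885] F [-0.27  0.23 -0.47] zang 8.66 w 0.002 q [ 0.3   0.32 -0.64  1.79  0.22  1.09 -1.83]
0.578,0.002,0.066 ->cm [11.44  2.25 -0.08]
```

Request:
send_rows --increments '[[[0,3,0,0,0],[0,6,0,0,0],[0,9,0,-0.1,0],[0,11.6,0,-0.1,0],[0,11.6,1,-0.1,0],[0,11.6,2.2,-0.1,0],[0,11.6,2.2,-0.1,0],[0,11.6,2.2,-0.1,0],[0,11.6,2.2,-0.1,0],[0,11.6,2.2,-0.1,0]]]'

```text
time_s: 7.57
eef_pos: [0.5782, 0.0019, 0.0668]
ee_rot: [[0.153, 0.008, 0.988], [-0.988, 0.002, 0.153], [-0.0, -1.0, 0.008]]
force: [-0.6, 0.2, 0.3]
width: 0.01
```

```bash
python3 g.py 0.5785,0.002,0.0455
```

```text
t 7.5667 p [0.5782 0.0019 0.0668] F [-0.63  0.22  0.32] zang 8.79 w 0.01 q [ 0.44  0.35 -0.58  1.8   0.22  1.05 -1.63]
0.5785,0.002,0.0455 ->cm [-0.01  2.13  0.02]
```

Request:
send_rows --increments '[[[0,0,0.5,0,0],[0,0,0.9,0,0],[0,0,1.3,0,0],[0,0,1.6,0,0],[0,0,1.9,0,0],[0,0,2.15,0,0],[0,0,2.15,0,0],[0,0,2.15,0,0],[0,0,2.15,0,0],[0,0,2.15,0,0]]]'

```text
time_s: 8.4
eef_pos: [0.5783, 0.0022, 0.0454]
ee_rot: [[0.153, 0.008, 0.988], [-0.988, 0.002, 0.153], [-0.001, -1.0, 0.008]]
force: [-1.2, 0.6, 2.4]
width: 0.003
```

Request:
send_rows --increments '[[[0,0,0,0,0],[0,0,0,0,0]]]'

```text
time_s: 8.57
eef_pos: [0.5783, 0.0022, 0.0456]
ee_rot: [[0.153, 0.008, 0.988], [-0.988, 0.002, 0.153], [-0.001, -1.0, 0.008]]
force: [-0.7, 1.0, 2.5]
width: 0.005
```

Request:
send_rows --increments '[[[0,0,0.05,0,0],[0,0,0.05,0,0]]]'

```text
time_s: 8.73
eef_pos: [0.5783, 0.0022, 0.0451]
ee_rot: [[0.153, 0.008, 0.988], [-0.988, 0.002, 0.153], [-0.001, -1.0, 0.008]]
force: [-1.8, 1.4, 2.8]
width: 0.004
```

Request:
send_rows --increments '[[[0,0,-1,0,0],[0,0,-2,0,0],[0,0,-4,0,0],[0,0,-4,0,0],[0,0,-4,0,0]]]'

```text
time_s: 9.15
eef_pos: [0.5793, 0.0018, 0.0869]
ee_rot: [[0.152, 0.012, 0.988], [-0.988, 0.001, 0.152], [0.001, -1.0, 0.012]]
force: [-0.4, -0.1, 0.1]
width: 0.0
```

The right mount is clearly softest: about 2.6 N at 7.7 mm, against about 5 N on the left and 7–8.7 N in the middle. Before pressing the tag I'll re-check the right mount's pose.

```bash
python3 - <<'E'
from rig import imaging
from h import *
p,d=imaging.get_image("side");cv2.imwrite("pics/side2.png",cv2.resize(p[100:300,170:430,::-1],None,fx=3,fy=3))
W=cloud("side",p,d,imaging.get_calibration("side"))
th=np.radians(8.8);X=np.array([np.cos(th),np.sin(th)]);Y=np.array([-X[1],X[0]])
for c in [(.5435,.2265),(.5605,.115),(.5785,.002)]:
    r=W[...,:2]-np.array(c);a=r@X;b=r@Y
    m=(a<-.03)&(a>-.075)&(abs(b)<.03)&(W[...,2]>.02)&(W[...,2]<.055)
    print(m.sum(),np.median(a[m]),np.median(b[m]),np.percentile(W[...,2][m],98))
    t=m&(W[...,2]>.037); print("  tip",np.nanmean(W[t],0).round(4))
E
python3 g.py 0.5176,-0.013,0.065
```

```text
121 -0.044569172679661116 -0.0036308708170003537 0.04595103877680238
  tip [0.4889 0.2139 0.0424]
191 -0.04577918840942809 0.003970167917482793 0.04365364060499516
  tip [0.5019 0.112  0.041 ]
205 -0.04464877456682475 -0.004487860789418187 0.04429010330531666
  tip [ 0.5222 -0.0119  0.0412]
t 9.2 p [0.5784 0.0017 0.0857] F [ 0.19  0.22 -0.21] zang 8.77 w 0.005 q [ 0.45  0.33 -0.58  1.78  0.2   1.08 -1.62]
0.5176,-0.013,0.065 ->cm [ 0.53  2.01 -6.25]
```

View pics/side2.png

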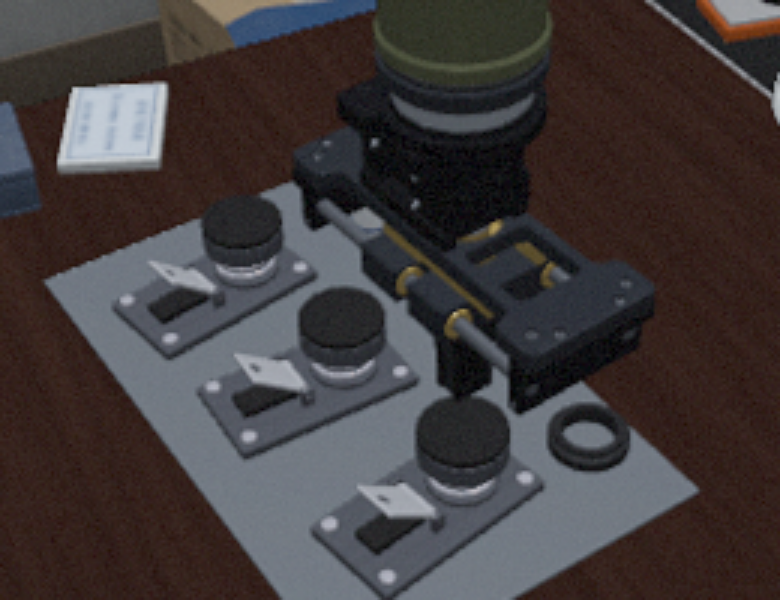

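Nothing has moved and all the tags are still up. I'll move over the right tag's tip.

Request:
send_rows --increments '[[[0,0,0,-2,-2],[0,0.2,0,-4,-4],[0,0.5,0,-6.2,-5],[0,0.5,1,-6.3,-5],[0,0.5,2,-6.3,-5],[0,0.5,2,-6.3,-5],[0,0.5,2,-6.3,-5],[0,0.5,2,-6.3,-5]]]'

```text
time_s: 9.87
eef_pos: [0.5177, -0.0123, 0.0649]
ee_rot: [[0.238, 0.009, 0.971], [-0.971, 0.002, 0.238], [0.0, -1.0, 0.009]]
force: [-0.4, 0.6, -0.3]
width: 0.006
```

```bash
python3 g.py 0.5176,-0.013,0.02
```

```text
t 9.8667 p [ 0.5177 -0.0123  0.0649] F [-0.36  0.61 -0.3 ] zang 13.8 w 0.006 q [ 0.53  0.23 -0.61  1.95  0.15  1.01 -1.48]
0.5176,-0.013,0.02 ->cm [ 0.07  4.49 -0.07]
```

Request:
send_rows --increments '[[[0,0,1,0,0],[0,0,2,0,0],[0,0,2.4,0,0],[0,0,2.8,0,0],[0,0,3.2,0,0],[0,0,3.5,0,0],[0,0,3.8,0,0],[0,0,4.1,0,0],[0,0,4.3,0,0],[0,0,4.3,0,0],[0,0,4.3,0,0]]]'

```text
time_s: 10.78
eef_pos: [0.5183, -0.0121, 0.022]
ee_rot: [[0.239, 0.01, 0.971], [-0.971, 0.002, 0.238], [0.0, -1.0, 0.01]]
force: [0.7, -0.4, 0.5]
width: 0.004
```

Request:
send_rows --increments '[[[0,0,0.1,0,0],[0,0,0.2,0,0],[0,0,0.2,0,0],[0,0,0.2,0,0]]]'

```text
time_s: 11.12
eef_pos: [0.5187, -0.0121, 0.0208]
ee_rot: [[0.238, 0.01, 0.971], [-0.971, 0.002, 0.238], [0.001, -1.0, 0.01]]
force: [-2.4, -0.9, 5.9]
width: 0.006
```

Request:
send_rows --increments '[[[0,0,0.2,0,0],[0,0,0.2,0,0],[0,0,0.2,0,0]]]'

```text
time_s: 11.37
eef_pos: [0.5187, -0.0121, 0.0206]
ee_rot: [[0.238, 0.01, 0.971], [-0.971, 0.001, 0.238], [0.002, -1.0, 0.009]]
force: [-6.2, 0.5, 14.5]
width: 0.005
```

Request:
send_rows --increments '[[[0,0,-1,0,0],[0,0,-3,0,0],[0,0,-6,0,0],[0,0,-10,0,0],[0,0,-14,0,0],[0,0,-17,0,0],[0,0,-17,0,0],[0,0,-17,0,0],[0,0,-17,0,0]]]'

```text
time_s: 12.12
eef_pos: [0.5167, -0.0123, 0.1901]
ee_rot: [[0.238, 0.009, 0.971], [-0.971, 0.0, 0.238], [0.002, -1.0, 0.009]]
force: [-0.1, -1.0, -0.3]
width: 0.006
```

```bash
python3 - <<'E'
from rig import imaging
from h import *
p,d=imaging.get_image("side");cv2.imwrite("pics/side3.png",cv2.resize(p[100:300,170:430,::-1],None,fx=3,fy=3))
W=cloud("side",p,d,imaging.get_calibration("side"))
th=np.radians(8.8);X=np.array([np.cos(th),np.sin(th)]);Y=np.array([-X[1],X[0]])
for c in [(.5435,.2265),(.5605,.115),(.5785,.002)]:
    r=W[...,:2]-np.array(c);a=r@X;b=r@Y
    m=(a<-.035)&(a>-.075)&(abs(b)<.02)&(W[...,2]<.055)&(W[...,2]>.018)
    print(m.sum(),np.percentile(W[...,2][m],[50,98]).round(4), np.polyfit(a[m],W[...,2][m],1).round(3))
    q=W[(np.hypot(a,b)<.035)&(abs(W[...,2]-.053)<.006)]; (cx,cy),rr=cv2.minEnclosingCircle(q[:,:2].astype(np.float32)); print("  pad",round(cx,4),round(cy,4),np.median(q[:,2]))
E
python3 g.py
```

```text
134 [0.0305 0.0463] [-0.383  0.011]
  pad 0.5434 0.2282 0.05361295050499395
192 [0.0312 0.044 ] [-0.311  0.015]
  pad 0.5602 0.1167 0.05352873661580089
323 [0.0211 0.0236] [0.016 0.022]
  pad 0.5799 0.0025 0.053479703495473416
t 12.1667 p [ 0.5162 -0.0123  0.1893] F [ 0.25 -1.   -1.  ] zang 13.8 w 0.008 q [ 0.57  0.09 -0.62  1.81  0.05  1.25 -1.4 ]
```

View pics/side3.png

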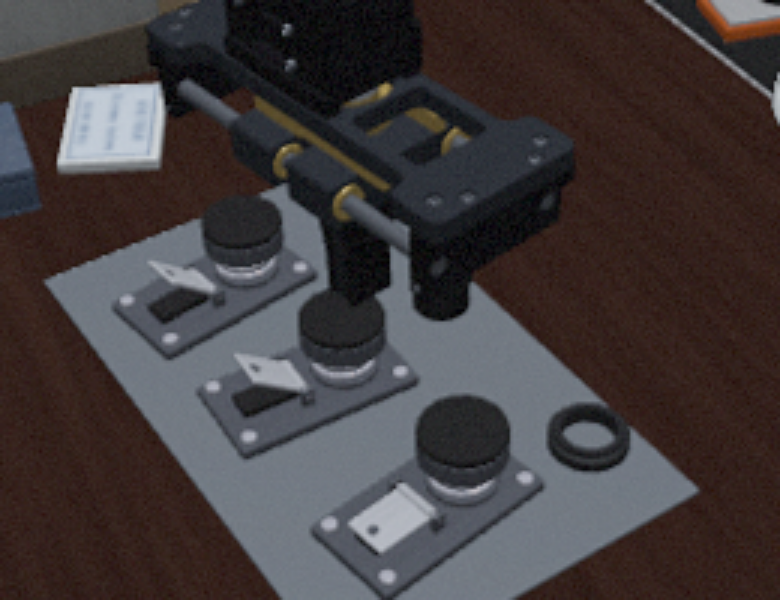

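The right tag lies flat at about 21 mm with no slope. The other two tags are up, and the mounts and ring are unmoved. The arm is clear.

```bash
python3 -c "
from rig import job; print(job.finish_job())"
```

```text
the job is handed in; nothing more can be done
None
```

I pressed the three pads one at a time from left to right; the right mount's spring is the softest, and I pushed its tag down flat.

| Mount | Force on the fingers | Depth pressed |
|---|---|---|
| Left | about 5 N | about 8 mm |
| Middle | 7–9 N | about 6–7 mm |
| Right | about 2.6 N | about 7.7 mm |

- **Tag:** I pressed it against its stop with up to about 15 N, then raised the arm straight up, to about 0.19 m, so it touches nothing. The last depth picture shows the tag level at about 21 mm above the desk (expected 20.5 mm).
- **Other mounts:** the left and middle tags are still up, with their tips at about 44–46 mm. All three pads are back at full height and in place to within about 1–2 mm, which is the measuring accuracy.
- **Things behind:** the clamp ring looks unmoved. In the last picture the gripper hid the objective and most of the loupe, so I could not re-check them, but the arm passed well clear of both.
- **Time:** about 12 s of the 48 s allowed. No check failed or disagreed.

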